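Third hand: press the spice-rack rail against its end panel

TASK

I am assembling a spice rack in the spring jig and need a third hand. Pick up the white-painted wooden rail (not the dark one), lay it on the jig's bed with its brass-insert end square against the end panel and lined up with the panel's screw hole, then push it gently forward until the jig's pointer stands in the green band, never into the red. Finish while still gripping the rail and holding that steady push so that I can drive the screw; leave everything else where it is.

Things in the scene. Friction and masses are not known exactly. Their poses are not given: they have to be found in the camera images.
- white_rail: white-painted wooden bar, 110 (x) x 28 (y) x 40 (z) mm, about 70 g, loose, lying on the worktop. Origin: centre of its underside. Its +x end carries a round brass threaded insert (also a brass dot on top near that end); at the start that end points roughly away from the robot. Grip it across its 28 mm width, near the middle.
- rail_end (a point): centre of the white rail's +x end face (the brass insert): 55 mm ahead of the rail's origin and 20 mm above its underside; axes as the rail's
- dark_rail: a spare bar of the same size, dark wood with a steel insert; lies on the worktop, its place may be exchanged with the white rail's. Leave it alone. Origin: centre of its underside
- jig: jig fixed to the worktop: grey bed 225 x 124 mm, top at z = 12 mm. Origin on its centre line at worktop height; x: pressing direction (away from robot), y left; bed x = -100 to +125 mm. Aluminium spring housing, 62 mm high, at x = 90 to 124 mm. A black line marks the centre line. On the left, at y = 51 mm and 62 mm high, a white scale beside the panel: green band, then red
- end_panel (a joint): travel (m) of the end panel along jig +x, 0 when untouched, stop at 0.045. White upright board 80 mm wide, 60 high, 12 thick, on sprung rods; front face at jig x = 30 mm + travel. Springs push back with 3.5 N + 350 N/m x travel. Black pointer on its left edge shows travel on the scale: green 0.015 to 0.030 (8.8 to 14 N), red from 0.037
- panel_hole (a point): centre of the black screw hole on the panel's front face, on the jig's centre line, 20 mm above the bed; moves with the panel; axes as the jig's. The rail's end centre meets it when the rail lies on the bed and touches the panel.
- spice_1: spice jar with a yellow-brown label and dark cap, 41 mm across, 105 mm tall; a bystander, leave alone. Origin: centre of its underside
- spice_3: spice jar with a blue label and dark cap, 41 mm across, 105 mm tall; a bystander, leave alone. Origin: centre of its underside
- honey_jar: glass jar with a dark lid, 61 mm across, 82 mm tall; a bystander, leave alone. Origin: centre of its underside
Not all that is in view belongs to the job. Of the things like the white_rail, leave any that is turquoise; of the rest the smaller one is meant.

How it is judged:
By the outcome, as a careful person would: the job done as asked, in the order asked, and still so for the second after the job is handed in, while the arm keeps its last pose, push and grip.
It also fails if it takes over 48 s, if anything falls off the work surface, if the arm or the gripper's body presses on something with over 40 N, if the wrist force passes 120 N, or if a joint passes its speed limit or range.

ROBOT

A 7-joint arm with a two-finger parallel gripper is mounted at the origin on a cart in front of the work surface, level with it; the furniture and walls round the work are solid. World frame = base frame: x ahead of the robot, y to its left, z up, the work surface at z = 0. Lengths are in m, angles in rad, forces in N, time in s.
With the tool pointing down it reaches from about 0.425 to 0.95 m from the base axis. Payload 16.7 kg.
Tool frame: the origin (TCP) lies midway between the tips of the shut fingers; the grasp point (between the pads) lies 19 mm behind it; z points along the fingers, y is the line along which they close (so a half turn about z gives the same grasp; the last joint's range is limited). The gripper opens to 94 mm and grips with 3 to 60 N. Pads are 16 mm wide; open, the fingers measure 119 mm over their backs; the gripper's body (75 mm by 177 mm) begins 78 mm behind the grasp point.
Start: joints at [1.115, 0.426, 0.074, 1.606, -0.034, 1.111, -0.067], TCP at [0.204, -0.643, 0.205] pointing down, gripper open.
Joint ranges: [-2.85, 2.85], [-0.5, 2.14], [-1.23, 1.37], [0.21, 2.46], [-1.02, 4.16], [0.16, 2.05], [-2.73, 2.73]. Speed limits (rad/s): [1.89, 1.89, 2.39, 2.39, 3.01, 3.01, 3.01].

INTERFACE

Orientations are given as a unit quaternion [x, y, z, w].
In Python, from rig import arm, optics gives the robot as it stands.
- The arm moves only by the shell command python3 -m handwheel [OPENING], which reads ROWS from standard input. ROWS is a JSON object whose key "steps" holds a list of rows, 1 to 5 of them, each of 6 numbers: dx, dy, dz in parts of the range, where 1.0 means 0.3 m, then a rotation vector rx, ry, rz in normalised numbers (1 is pi rad); each row shifts and turns the commanded pose from where the row before left it, along the tool's axes as they then stand; what a row does not reach is not made up. A row lasts 1/12 s, in which the tool goes at most 0.0417 m and 0.125 rad, less where a joint would pass 70% of its speed; a pose out of reach is approached as far as the arm can. OPENING is the finger opening in m, set as the command begins (- or left out keeps the last). The fingers move at their own pace and stop on an object; the grip force is fixed at half the most. Time passes only in rows, so rows that do not move let the fingers close. It prints the time, the measured TCP pose, the force, the opening and the grip force at its end. No shift or turn number may pass 1 either way. Input that does not fit is refused with a message, and nothing moves.
- arm.state(): the state, without advancing time (a new reading comes with each control period).
- optics.grab_frame(name): name is "scene" or "top"; returns (picture, depth): 384x512x3 uint8, red, green, blue; 384x512 float32, m along the optical axis (not along the pixel's ray), 0 where there is no reading.
- optics.camera_params(name): a dict with "fx", "fy", "cx", "cy" (pixels), "R" (3x3) and "t" (3): a world point X has camera coordinates R X + t. Camera axes: x right, y down, z forward; pixel columns grow to the right and rows downward; lengths in m; the calibration is good to about 2 mm. A picture is of the moment at which its call begins. camera_params takes no time and is no camera call.
- arm.close_job(): hands the job in; it is judged then, once.
The state is a dict: "time": time; "q": joint angles; "dq": joint speeds; "joint_torque": joint torques, N m; "ee_pos": TCP position; "ee_rot": TCP orientation; "ft_force": force on the tool from outside, world axes, zero at the start; "torque": the same for the moment, N m; "finger_gap": finger opening in m; "finger_force": force on a finger pad.
Only numpy, scipy, OpenCV 4.12 (cv2) and the standard library are available. Lean on these libraries where they do the work, as an engineer would, in place of code of your own. Each camera call takes 0.05 s, during which the arm holds its last target. There are 200 camera calls.

## Working session

There is one attempt and no reset: what is moved stays moved. The work goes in short steps, Python scripts to look and compute and a shell command to move; the robot and the scene stay as the last step left them, time stands still between calls to the robot, and variables do not carry over. Pictures are saved under pics/ and viewed, at most 10 in all, crops included, and the job is handed in when it is done.

```bash
mkdir -p pics; cat > h.py <<'E'
import numpy as np, cv2
from rig import arm, optics
def grab(n):
    p,d=optics.grab_frame(n); return p,d,optics.camera_params(n)
def world(u,v,z,c):
    return np.asarray(c["R"]).T@(np.array([(u-c["cx"])/c["fx"]*z,(v-c["cy"])/c["fy"]*z,z])-np.asarray(c["t"]))
def cloud(d,c):
    v,u=np.mgrid[:d.shape[0],:d.shape[1]]
    P=np.stack([(u-c["cx"])/c["fx"]*d,(v-c["cy"])/c["fy"]*d,d],-1)-np.asarray(c["t"])
    return P@np.asarray(c["R"])
E
python3 - <<'E'
from h import *
for n in("scene","top"):
    p,d,c=grab(n); cv2.imwrite(f"pics/{n}0.png",p[...,::-1]); np.savez(f"{n}0.npz",p=p,d=d)
    print(n,c, (d>0).mean())
s=arm.state();print(s["time"],s["ee_pos"],s["ee_rot"],s["finger_gap"])
E
```

```text
scene {'fx': 409.49421607069604, 'fy': 409.49421607069604, 'cx': 260.0633816878113, 'cy': 192.823881691874, 'R': array([[-0.809881  , -0.58635947, -0.01659326],
       [-0.32789524,  0.47598265, -0.81604242],
       [ 0.48639231, -0.6554564 , -0.57775378]]), 't': array([0.39595173, 0.25084748, 0.83543554])} 0.9889068603515625
top {'fx': 357.32994698453786, 'fy': 357.32994698453786, 'cx': 257.77972002753296, 'cy': 191.9720957648592, 'R': array([[ 2.96148461e-02, -9.99560100e-01,  1.60245956e-03],
       [-9.97857633e-01, -2.96578930e-02, -5.83142606e-02],
       [ 5.83361337e-02,  1.27941357e-04, -9.98296989e-01]]), 't': array([-0.06683766,  0.54798735,  0.99435516])} 0.9961496988932291
0.1 [ 0.20370017 -0.643107    0.20486237] [ 9.88261368e-01  1.52771530e-01 -1.26300158e-04 -5.57789186e-04] 0.09393466063406786
```

View pics/scene0.png

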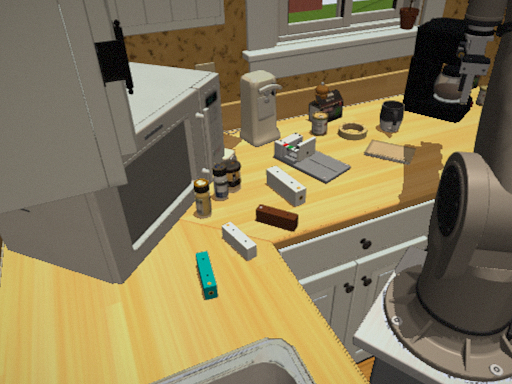

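View pics/top0.png

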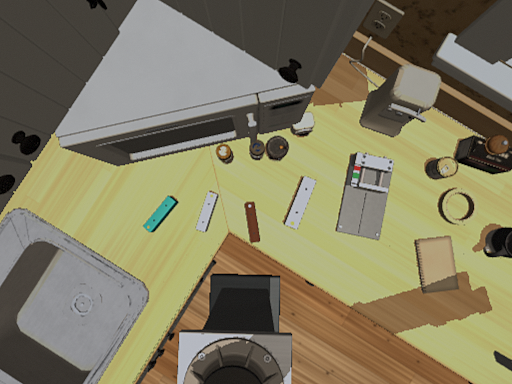

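The scene view shows a turquoise bar (206,275), a small white bar (239,240), a large white bar (286,185), the dark rail (277,217) and the jig (310,155). In the top view they are at (160,214), (206,211), (300,202), (252,222) and (365,195). The small white bar fits, because it isn't turquoise and is the smaller of the two white ones. I'll measure it and check a crop.

```bash
cat > m.py <<'E'
from h import *
def white_rail(d,p,c,box,zr=(.02,.07)):
    P=cloud(d,c); u0,u1,v0,v1=box
    m=np.zeros(d.shape,bool); m[v0:v1,u0:u1]=1
    m&=(d>0)&(P[...,2]>zr[0])&(P[...,2]<zr[1])&(p.min(-1)>110)
    return P,m
if __name__=="__main__":
    for n,bx in(("top",[("small",(190,222,185,238)),("large",(280,322,170,235))]),("scene",[("small",(215,260,218,262)),("large",(262,308,164,206))])):
        z=np.load(n+"0.npz");p,d=z["p"],z["d"];c=optics.camera_params(n)
        for k,b in bx:
            P,m=white_rail(d,p,c,b); q=P[m]; zt=np.percentile(q[:,2],90); q=q[q[:,2]>zt-.006]
            r=cv2.minAreaRect((q[:,:2]*1000).astype(np.float32))
            print(n,k,len(q),"ztop",zt.round(4),"ctr",np.round(r[0],1),"size",np.round(r[1],1),"ang",round(r[2],1))
            cx=q[:,:2].mean(0);w,V=np.linalg.eigh(np.cov((q[:,:2]-cx).T));print("  yaw pca",np.degrees(np.arctan2(*V[::-1,1])))
    z=np.load("top0.npz")["p"];a=cv2.resize(z[140:250,140:325],None,fx=4,fy=4,interpolation=2)
    b=cv2.resize(z[145:242,325:405],None,fx=4,fy=4,interpolation=2)
    cv2.imwrite("pics/crop_rails.png",a[...,::-1]);cv2.imwrite("pics/crop_jig.png",cv2.resize(b,None,fx=1.5,fy=1.5)[...,::-1])
E
python3 m.py
```

```text
top small 389 ztop 0.0413 ctr [491.4  91. ] size [ 27.3 108.9] ang 73.8
  yaw pca 163.7037015636229
top large 664 ztop 0.0538 ctr [ 524.6 -166.8] size [ 35.7 144.6] ang 69.5
  yaw pca 159.38739629272476
scene small 372 ztop 0.0426 ctr [487.4  89.7] size [ 29.  110.7] ang 73.5
  yaw pca 163.98630396799152
scene large 384 ztop 0.0558 ctr [ 520.  -167.8] size [ 39.1 146.1] ang 68.8
  yaw pca 159.1243980790798
```

View pics/crop_rails.png

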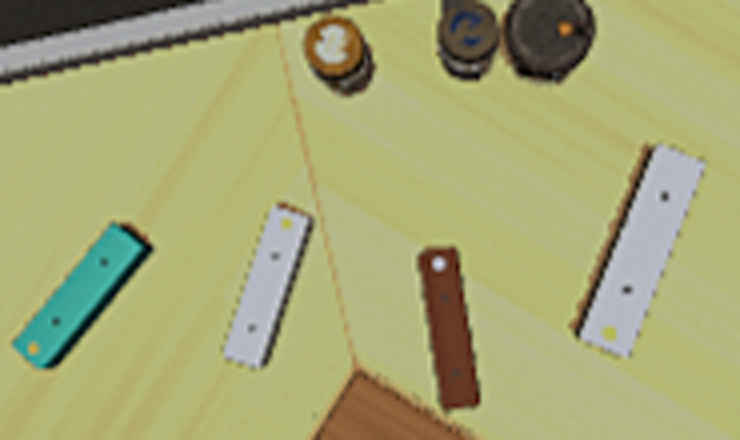

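View pics/crop_jig.png

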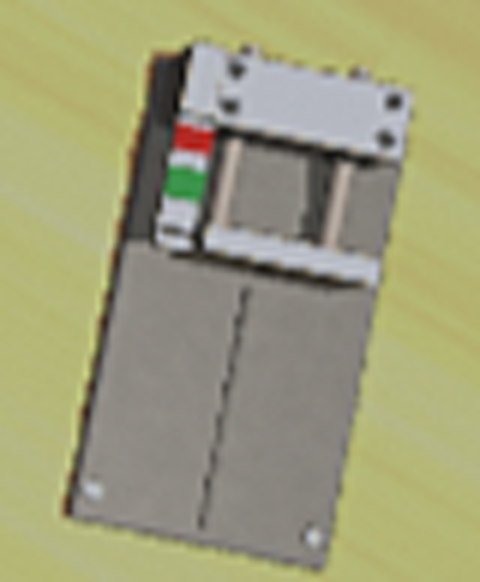

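The crop confirms it: the small white bar at crop (270,285) is 28x110 mm, 41 mm high, with its brass dot at the far end (287,223). The big white bar measures 36x145 mm, so it's a decoy. In the jig crop, the centre line runs from (247,290) to (200,528) and the panel's top front edge is at about (290,270). Next I'll fit the jig pose.

```bash
cat > j.py <<'E'
from h import *
res={}
for n,b in(("top",(325,405,140,245)),("scene",(262,355,126,184))):
    z=np.load(n+"0.npz");p,d=z["p"].astype(int),z["d"];c=optics.camera_params(n);P=cloud(d,c)
    m=np.zeros(d.shape,bool);u0,u1,v0,v1=b;m[v0:v1,u0:u1]=1
    g=(p.max(-1)-p.min(-1))<30
    bed=m&g&(P[...,2]>.004)&(P[...,2]<.02)&(p.mean(-1)>60)
    if n=="scene": bed&=(P[...,1]<-.25)
    print(n,"bed z",np.median(P[bed][:,2]).round(4))
    al=m&(P[...,2]>.006)&(P[...,2]<.09)&(P[...,1]<-.24)
    k,l,st,_=cv2.connectedComponentsWithStats(al.astype(np.uint8));al=l==1+st[1:,4].argmax()
    r=cv2.minAreaRect((P[al][:,:2]*1000).astype(np.float32));print(" rect",np.round(r[0],1),np.round(r[1],1),round(r[2],1))
    # centre line: dark pixels on the bed plane, by ray-plane z=.012
    dk=m&(P[...,2]>.004)&(P[...,2]<.02)&g
    bh=cv2.morphologyEx(p.mean(-1).astype(np.uint8),cv2.MORPH_BLACKHAT,np.ones((7,7)))
    ln=dk&(bh>25)&cv2.erode(dk.astype(np.uint8),np.ones((7,7))).astype(bool)
    q=P[ln][:,:2]*1000
    vx,vy,x0,y0=cv2.fitLine(q.astype(np.float32),cv2.DIST_HUBER,0,.1,.01).ravel()
    print(" line n",len(q),"dir deg",np.degrees(np.arctan2(vy*np.sign(vx),abs(vx))),"pt",x0,y0,"x span",q[:,0].min(),q[:,0].max(),"resid",np.std((q-[x0,y0])@[-vy,vx]))
    # tops at ~62-80mm
    a=np.arctan2(vy*np.sign(vx),abs(vx));R=np.array([[np.cos(a),np.sin(a)],[-np.sin(a),np.cos(a)]])
    C=np.array(r[0])-12.5*R[0]  # origin guess
    Q=(P[...,:2]*1000-C)@R.T
    print(" origin guess",C.round(1),"line offset y",(R@(np.array([x0,y0])-C))[1].round(1))
    t=al&(P[...,2]>.05)&(np.abs(Q[...,1])<36)
    x=Q[t][:,0];h=np.histogram(x,np.arange(15,130,3));print(" tops",dict(zip(h[1][:-1].astype(int),h[0])), "z",np.median(P[t][:,2]).round(4))
E
python3 j.py
```

```text
top bed z 0.0106
 rect [ 550.9 -355. ] [125.1 231.3] 79.8
 line n 44 dir deg -9.669126 pt 506.57922 -347.79282 x span 441.0708680596832 556.104295043901 resid 10.2090417101836
 origin guess [ 538.6 -352.9] line offset y -0.3
 tops {np.int64(15): np.int64(0), np.int64(18): np.int64(0), np.int64(21): np.int64(0), np.int64(24): np.int64(24), np.int64(27): np.int64(36), np.int64(30): np.int64(32), np.int64(33): np.int64(29), np.int64(36): np.int64(25), np.int64(39): np.int64(0), np.int64(42): np.int64(0), np.int64(45): np.int64(0), np.int64(48): np.int64(0), np.int64(51): np.int64(0), np.int64(54): np.int64(0), np.int64(57): np.int64(0), np.int64(60): np.int64(0), np.int64(63): np.int64(0), np.int64(66): np.int64(0), np.int64(69): np.int64(0), np.int64(72): np.int64(0), np.int64(75): np.int64(0), np.int64(78): np.int64(0), np.int64(81): np.int64(0), np.int64(84): np.int64(10), np.int64(87): np.int64(33), np.int64(90): np.int64(25), np.int64(93): np.int64(31), np.int64(96): np.int64(28), np.int64(99): np.int64(28), np.int64(102): np.int64(30), np.int64(105): np.int64(26), np.int64(108): n
[... 772 characters left out ...]
t64(8), np.int64(54): np.int64(8), np.int64(57): np.int64(9), np.int64(60): np.int64(5), np.int64(63): np.int64(7), np.int64(66): np.int64(8), np.int64(69): np.int64(7), np.int64(72): np.int64(3), np.int64(75): np.int64(3), np.int64(78): np.int64(1), np.int64(81): np.int64(1), np.int64(84): np.int64(0), np.int64(87): np.int64(0), np.int64(90): np.int64(0), np.int64(93): np.int64(0), np.int64(96): np.int64(0), np.int64(99): np.int64(0), np.int64(102): np.int64(0), np.int64(105): np.int64(0), np.int64(108): np.int64(0), np.int64(111): np.int64(0), np.int64(114): np.int64(0), np.int64(117): np.int64(0), np.int64(120): np.int64(0), np.int64(123): np.int64(0), np.int64(126): np.int64(0)} z 0.0586
```

```bash
cat > r.py <<'E'
from h import *
O=np.array([.5346,-.352]);a=np.radians(-9.8)
ex=np.array([np.cos(a),np.sin(a)]);ey=np.array([-ex[1],ex[0]])
def rect(p,c,z,x0=-.12,x1=.13,y0=-.08,y1=.08,s=.0005):
    # rows: x from far (top) to near, cols: y from left to right
    X,Y=np.meshgrid(np.arange(x1,x0,-s),np.arange(y1,y0,-s),indexing="ij")
    W=np.concatenate([O+X[...,None]*ex+Y[...,None]*ey,np.full(X.shape+(1,),z)],-1)
    C=W@np.asarray(c["R"]).T+np.asarray(c["t"])
    return cv2.remap(p,(C[...,0]/C[...,2]*c["fx"]+c["cx"]).astype(np.float32),(C[...,1]/C[...,2]*c["fy"]+c["cy"]).astype(np.float32),cv2.INTER_CUBIC),X[:,0],Y[0]
if __name__=="__main__":
    out=[]
    for n in("top","scene"):
        p=np.load(n+"0.npz")["p"];c=optics.camera_params(n)
        im,X,Y=rect(p,c,.012);g=im.mean(-1)
        pts=[]
        for i in np.where((X>-.08)&(X<.005))[0]:
            k=np.where(abs(Y)<.012)[0];w=np.clip(np.median(g[i,k])-g[i,k]-8,0,None)
            if w.sum()>20: pts.append((X[i],(w*Y[k]).sum()/w.sum()))
        pts=np.array(pts);f=np.polyfit(pts[:,0],pts[:,1],1);print(n,len(pts),"line slope deg",np.degrees(f[0]),"y at 0 (mm)",f[1]*1e3,"std",np.std(pts[:,1]-np.polyval(f,pts[:,0]))*1e3)
        sat=im.max(-1).astype(int)-im.min(-1)
        e=[]
        for yy in(-.045,-.03,-.015,.015,.03,.045):
            j=abs(Y-yy).argmin();col=sat[:,j];k=np.where(X<-.06)[0];e.append(X[k[np.argmax(np.diff(col[k].astype(float)))]]*1e3)
        print(" near edge x mm",np.round(e,1))
        e=[]
        for xx in(-.08,-.05,-.02):
            i=abs(X-xx).argmin();row=sat[i].astype(float);L=Y>.04;Rr=Y<-.04
            e.append((Y[L][np.argmin(np.diff(row[L]))]*1e3,Y[Rr][np.argmax(np.diff(row[Rr]))]*1e3))
        print(" left/right edges",np.round(e,1))
        out.append(im); out.append(rect(p,c,.062)[0])
    im=np.hstack(out[:4])
    im=cv2.resize(im,(800,int(im.shape[0]*800/im.shape[1])))
    cv2.imwrite("pics/rect.png",im[...,::-1])
E
python3 r.py
```

```text
top 170 line slope deg -0.34515282129453245 y at 0 (mm) -0.7047783283788921 std 0.5035206440867426
 near edge x mm [ -99.5  -99.5  -99.5 -100.   -99.   -99.5]
 left/right edges [[ 63.5 -61.5]
 [ 63.5 -61.5]
 [ 63.  -61.5]]
scene 170 line slope deg -0.5566254077832198 y at 0 (mm) -4.394666385176983 std 0.6251920921321558
 near edge x mm [-109.5 -109.  -109.5 -109.5 -109.5 -109. ]
 left/right edges [[ 71.  -63. ]
 [ 72.5 -62. ]
 [ 71.  -64.5]]
```

View pics/rect.png

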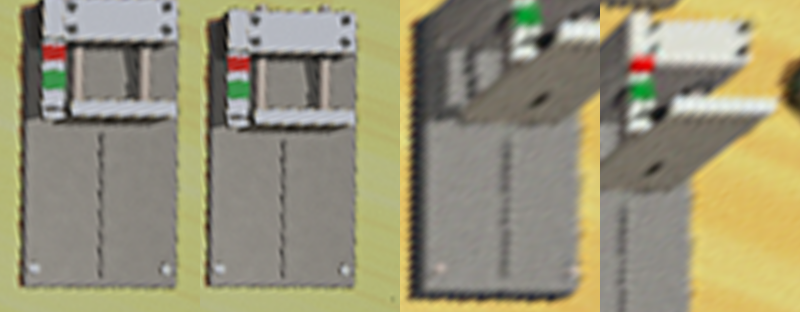

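The rectified views show the jig's centre line on the chosen axis. In the top view its near edge is at -99.5 mm and its side edges at ±62 mm. That puts the jig origin at about (0.5345, -0.3527) with yaw -10.15°, and the rail centre at (0.491, 0.091) with yaw -16.3°.

```bash
cat > go.py <<'E'
import sys,numpy as np
from scipy.spatial.transform import Rotation as R
from rig import arm
s=arm.state();x,y,z,yaw=map(float,sys.argv[1:5])
T=R.from_quat(s["ee_rot"]);a=np.radians(yaw)
D=R.from_matrix(np.array([[np.cos(a),np.sin(a),0],[np.sin(a),-np.cos(a),0],[0,0,-1]]))
print("t",s["time"],"pos",np.round(s["ee_pos"],4),"gap",round(s["finger_gap"],4),"F",np.round(s["ft_force"],1))
print("remaining in tool axes",np.round(T.inv().apply(np.array([x,y,z])-s["ee_pos"]),4),"rotvec",np.round((T.inv()*D).as_rotvec(),4))
E
python3 go.py .45 -.35 .2 -16.3
```

```text
t 0.1 pos [ 0.2037 -0.6431  0.2049] gap 0.0939 F [-0.8 -0.  -0.4]
remaining in tool axes [ 0.3233 -0.205   0.0051] rotvec [-1.100e-03  4.000e-04  5.912e-01]
```

Careful with the scale: shifts go in shares of 0.3 m and turns go in shares of pi rad. That gives: 0.032 m / 0.3 = 0.1067, -0.02 m / 0.3 = -0.0667.

```bash
echo '{"steps":[[0.1067, -0.0667, 0, 0, 0, 0], [0.1067, -0.0667, 0, 0, 0, 0], [0.1067, -0.0667, 0, 0, 0, 0], [0.1067, -0.0667, 0, 0, 0, 0], [0.1067, -0.0667, 0, 0, 0, 0]]}' | python3 -m handwheel 0.094; echo '{"steps":[[0.1067, -0.0667, 0, 0, 0, 0], [0.1067, -0.0667, 0, 0, 0, 0], [0.1067, -0.0667, 0, 0, 0, 0], [0.1067, -0.0667, 0, 0, 0, 0], [0.1067, -0.0667, 0, 0, 0, 0]]}' | python3 -m handwheel; python3 go.py .49 .091 .15 -16.3
```

```text
time: 0.52
ee_pos: [0.3269, -0.4982, 0.2052]
ee_rot: [0.988, 0.153, -0.0, -0.0]
ft_force: [0.6, -0.6, -0.4]
finger_gap: 0.0939
finger_force: 0.0
time: 0.93
ee_pos: [0.4492, -0.3545, 0.2054]
ee_rot: [0.988, 0.153, -0.0, -0.0]
ft_force: [0.8, -0.4, 0.5]
finger_gap: 0.0943
finger_force: 0.0
t 0.9333 pos [ 0.4492 -0.3545  0.2054] gap 0.0943 F [ 0.8 -0.4  0.5]
remaining in tool axes [ 0.1734 -0.4124  0.0555] rotvec [-2.000e-04  2.000e-04  5.911e-01]
```

In the tool's units: -0.0345 m / 0.3 = -0.115, 0.0145 m / 0.3 = 0.0483.

```bash
R5='x'; echo '{"steps":[[0.0483, -0.115, 0, 0, 0, 0], [0.0483, -0.115, 0, 0, 0, 0], [0.0483, -0.115, 0, 0, 0, 0], [0.0483, -0.115, 0, 0, 0, 0], [0.0483, -0.115, 0, 0, 0, 0]]}' | python3 -m handwheel; echo '{"steps":[[0.0483, -0.115, 0, 0, 0, 0], [0.0483, -0.115, 0, 0, 0, 0], [0.0483, -0.115, 0, 0, 0, 0], [0.0483, -0.115, 0, 0, 0, 0], [0.0483, -0.115, 0, 0, 0, 0]]}' | python3 -m handwheel; echo '{"steps":[[0.0467, -0.1133, 0, 0, 0, 0], [0.0467, -0.1133, 0, 0, 0, 0]]}' | python3 -m handwheel; echo '{"steps":[[0, 0, 0.0333, 0, 0, 0.0382], [0, 0, 0.0333, 0, 0, 0.0382], [0, 0, 0.0333, 0, 0, 0.0382], [0, 0, 0.0333, 0, 0, 0.0382], [0, 0, 0.0333, 0, 0, 0.0353]]}' | python3 -m handwheel; python3 go.py .491 .091 .1 -16.3
```

```text
time: 1.35
ee_pos: [0.4651, -0.1681, 0.2054]
ee_rot: [0.988, 0.153, -0.0, -0.0]
ft_force: [0.4, 0.1, 0.9]
finger_gap: 0.094
finger_force: 0.0
time: 1.77
ee_pos: [0.4822, 0.0183, 0.2055]
ee_rot: [0.988, 0.153, 0.0, 0.0]
ft_force: [1.5, -0.5, 0.3]
finger_gap: 0.094
finger_force: 0.0
time: 1.93
ee_pos: [0.4884, 0.0916, 0.2055]
ee_rot: [0.988, 0.153, 0.0, 0.0]
ft_force: [-0.4, -0.5, 0.1]
finger_gap: 0.0939
finger_force: 0.0
time: 2.35
ee_pos: [0.4885, 0.0898, 0.1548]
ee_rot: [0.989, -0.145, -0.0, 0.0]
ft_force: [0.6, 0.3, 0.1]
finger_gap: 0.0939
finger_force: 0.0
t 2.35 pos [0.4885 0.0898 0.1548] gap 0.0939 F [0.6 0.3 0.1]
remaining in tool axes [ 0.0021 -0.0019  0.0548] rotvec [ 0.0002  0.0004 -0.0058]
```

In the tool's units: 0.03 m / 0.3 = 0.1, 0.02 m / 0.3 = 0.0667, -0.005 rad / 3.1416 = -0.0016.

```bash
echo '{"steps":[[0.0067, -0.0067, 0.1, 0, 0, -0.0016], [0, 0, 0.1, 0, 0, 0], [0, 0, 0.1, 0, 0, 0], [0, 0, 0.0667, 0, 0, 0], [0, 0, 0.05, 0, 0, 0]]}' | python3 -m handwheel; echo '{"steps":[[0, 0, 0.0333, 0, 0, 0], [0, 0, 0.0267, 0, 0, 0], [0, 0, 0, 0, 0, 0]]}' | python3 -m handwheel;python3 go.py .491 .091 .009 -16.3
```

```text
time: 2.77
ee_pos: [0.49, 0.0909, 0.0283]
ee_rot: [0.99, -0.139, -0.001, 0.0]
ft_force: [-0.6, 0.1, 0.5]
finger_gap: 0.0941
finger_force: 0.0
time: 3.02
ee_pos: [0.4906, 0.091, 0.0115]
ee_rot: [0.99, -0.139, -0.001, 0.0]
ft_force: [-0.2, 0.4, -0.5]
finger_gap: 0.094
finger_force: 0.0
t 3.0167 pos [0.4906 0.091  0.0115] gap 0.094 F [-0.2  0.4 -0.5]
remaining in tool axes [ 0.0004 -0.0001  0.0025] rotvec [0.0006 0.0014 0.0053]
```

In the tool's units: 0.0025 m / 0.3 = 0.0083, 0.005 rad / 3.1416 = 0.0016.

```bash
echo '{"steps":[[0, 0, 0.0083, 0, 0, 0.0016], [0, 0, 0, 0, 0, 0], [0, 0, 0, 0, 0, 0], [0, 0, 0, 0, 0, 0], [0, 0, 0, 0, 0, 0]]}' | python3 -m handwheel 0.0; echo '{"steps":[[0, 0, 0, 0, 0, 0], [0, 0, 0, 0, 0, 0], [0, 0, 0, 0, 0, 0], [0, 0, 0, 0, 0, 0], [0, 0, 0, 0, 0, 0]]}' | python3 -m handwheel;python3 go.py .491 .091 .009 -16.3
```

```text
time: 3.43
ee_pos: [0.4915, 0.0912, 0.0105]
ee_rot: [0.99, -0.142, 0.0, -0.0]
ft_force: [-0.2, 0.5, -0.2]
finger_gap: 0.0641
finger_force: 0.0
time: 3.85
ee_pos: [0.4912, 0.0912, 0.01]
ee_rot: [0.99, -0.142, -0.0, -0.0]
ft_force: [-0.5, -0.1, 0.5]
finger_gap: 0.0307
finger_force: 0.3
t 3.85 pos [0.4912 0.0912 0.01  ] gap 0.0307 F [-0.5 -0.1  0.5]
remaining in tool axes [-0.0001  0.0002  0.001 ] rotvec [-0.      0.      0.0003]
```

In the tool's units: -0.03 m / 0.3 = -0.1, -0.02 m / 0.3 = -0.0667.

```bash
echo '{"steps":[[0, 0, 0, 0, 0, 0], [0, 0, 0, 0, 0, 0], [0, 0, 0, 0, 0, 0], [0, 0, 0, 0, 0, 0], [0, 0, 0, 0, 0, 0]]}' | python3 -m handwheel;echo '{"steps":[[0, 0, -0.0333, 0, 0, 0], [0, 0, -0.0667, 0, 0, 0], [0, 0, -0.1, 0, 0, 0], [0, 0, -0.1, 0, 0, 0], [0, 0, -0.0667, 0, 0, 0]]}' | python3 -m handwheel; python3 go.py .4755 -.342 .13 -10.15; python3 - <<'E'
from h import *
p,d,c=grab("scene");cv2.imwrite("pics/lift.png",cv2.resize(p[150:300,150:350],None,fx=3,fy=3)[...,::-1])
E
```

```text
time: 4.27
ee_pos: [0.4912, 0.0912, 0.01]
ee_rot: [0.99, -0.142, -0.0, -0.0]
ft_force: [-0.5, -1.0, 0.1]
finger_gap: 0.028
finger_force: 30.0
time: 4.68
ee_pos: [0.4917, 0.0916, 0.1231]
ee_rot: [0.99, -0.142, 0.001, -0.001]
ft_force: [2.1, -0.4, -0.9]
finger_gap: 0.0278
finger_force: 30.0
t 4.6833 pos [0.4917 0.0916 0.1231] gap 0.0278 F [ 2.1 -0.4 -0.9]
remaining in tool axes [ 0.106   0.4207 -0.0072] rotvec [-0.0012 -0.0017 -0.1068]
```

View pics/lift.png

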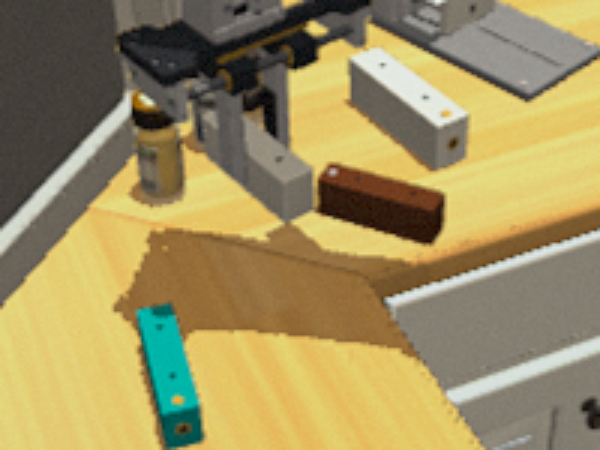

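The rail is gripped and lifted level at crop (265,165), and its neighbours haven't moved. Now over to the jig.

In the tool's units: 0.03 m / 0.3 = 0.1, 0.02 m / 0.3 = 0.0667, -0.0535 rad / 3.1416 = -0.017.

```bash
echo '{"steps":[[0, 0, 0, 0, 0, -0.017], [0, 0, 0, 0, 0, -0.017], [0, 0.0667, 0, 0, 0, 0], [0, 0.1, 0, 0, 0, 0], [0, 0.1, 0, 0, 0, 0]]}' | python3 -m handwheel; echo '{"steps":[[0.0233, 0.1167, 0, 0, 0, 0], [0.0233, 0.1167, 0, 0, 0, 0], [0.0233, 0.1167, 0, 0, 0, 0], [0.0233, 0.1167, 0, 0, 0, 0], [0.0233, 0.1167, 0, 0, 0, 0]]}' | python3 -m handwheel; python3 go.py .4951 -.3457 .06 -10.15
```

```text
time: 5.15
ee_pos: [0.4768, 0.0122, 0.1205]
ee_rot: [0.996, -0.087, 0.0, -0.0]
ft_force: [0.0, 0.1, -0.7]
finger_gap: 0.0277
finger_force: 30.0
time: 5.57
ee_pos: [0.4804, -0.1677, 0.1206]
ee_rot: [0.996, -0.088, 0.0, -0.0]
ft_force: [1.3, 0.3, -0.4]
finger_gap: 0.0283
finger_force: 30.0
t 5.5667 pos [ 0.4804 -0.1677  0.1206] gap 0.0283 F [ 1.3  0.3 -0.4]
remaining in tool axes [0.0458 0.1727 0.0606] rotvec [-0.0001 -0.0006  0.0001]
```

In the tool's units: 0.033 m / 0.3 = 0.11, 0.03 m / 0.3 = 0.1.

```bash
echo '{"steps":[[0.0267, 0.11, 0, 0, 0, 0], [0.0267, 0.11, 0, 0, 0, 0], [0.0267, 0.11, 0, 0, 0, 0], [0.0267, 0.11, 0, 0, 0, 0], [0.0233, 0.1, 0, 0, 0, 0]]}' | python3 -m handwheel; echo '{"steps":[[0, 0, 0, 0, 0, 0], [0, 0, 0, 0, 0, 0]]}' | python3 -m handwheel; python3 go.py .4951 -.3457 .03 -10.15
```

```text
time: 5.98
ee_pos: [0.4902, -0.3344, 0.1205]
ee_rot: [0.996, -0.089, 0.0, 0.0]
ft_force: [0.3, 1.2, -0.4]
finger_gap: 0.0277
finger_force: 30.0
time: 6.15
ee_pos: [0.49, -0.3339, 0.12]
ee_rot: [0.996, -0.09, -0.0, -0.0]
ft_force: [-0.2, 0.4, -0.2]
finger_gap: 0.0282
finger_force: 30.0
t 6.15 pos [ 0.49   -0.3339  0.12  ] gap 0.0282 F [-0.2  0.4 -0.2]
remaining in tool axes [0.0072 0.0107 0.09  ] rotvec [-0.0002  0.0001 -0.0028]
```

In the tool's units: 0.03 m / 0.3 = 0.1, 0.02 m / 0.3 = 0.0667, -0.003 rad / 3.1416 = -0.001.

```bash
echo '{"steps":[[0.0233, 0.0357, 0, 0, 0, -0.001], [0, 0, 0.1, 0, 0, 0], [0, 0, 0.1, 0, 0, 0], [0, 0, 0.0667, 0, 0, 0], [0, 0, 0.0333, 0, 0, 0]]}' | python3 -m handwheel;echo '{"steps":[[0, 0, 0, 0, 0, 0], [0, 0, 0, 0, 0, 0]]}' | python3 -m handwheel; python3 go.py .4951 -.3457 .022 -10.15; cat > look.py <<'E'
import sys
from h import *
import r
n=sys.argv[1]
r.O=np.array([.5345,-.3527]);a=np.radians(-10.15);r.ex=np.array([np.cos(a),np.sin(a)]);r.ey=np.array([-r.ex[1],r.ex[0]])
p,d,c=grab("top");np.savez(n+"_top.npz",p=p,d=d)
q,e,cs=grab("scene");np.savez(n+"_scene.npz",p=q,d=e)
A=cv2.resize(p[135:255,310:420],(440,480),interpolation=2);B=cv2.resize(q[110:210,250:340],(360,400),interpolation=2)
cv2.imwrite(f"pics/{n}.png",np.hstack([A,np.vstack([B,np.zeros((80,360,3),np.uint8)])])[...,::-1])
E
python3 look.py look1
```

```text
time: 6.57
ee_pos: [0.4949, -0.3424, 0.0277]
ee_rot: [0.996, -0.086, -0.001, -0.001]
ft_force: [-0.3, 0.0, -0.2]
finger_gap: 0.0277
finger_force: 30.0
time: 6.73
ee_pos: [0.496, -0.3437, 0.0305]
ee_rot: [0.996, -0.087, 0.0, -0.0]
ft_force: [-0.8, -0.5, -0.8]
finger_gap: 0.028
finger_force: 30.0
t 6.7333 pos [ 0.496  -0.3437  0.0305] gap 0.028 F [-0.8 -0.5 -0.8]
remaining in tool axes [-0.0006  0.0021  0.0085] rotvec [-0.0003 -0.      0.0038]
```

View pics/look1.png

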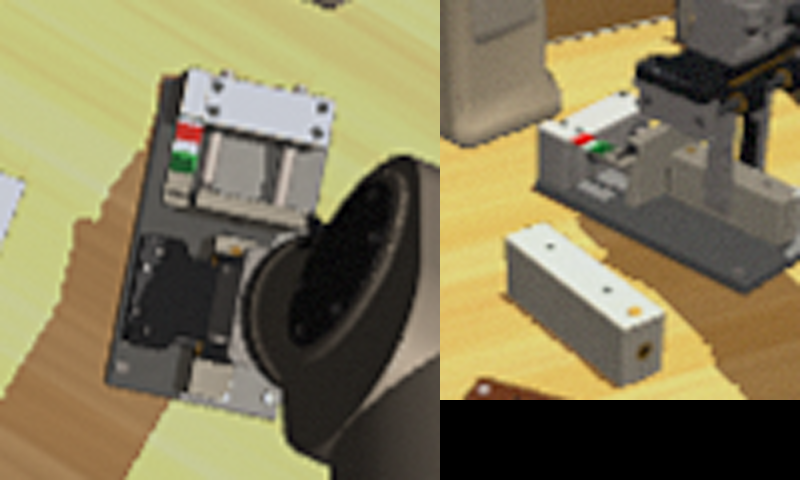

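The rail hangs over the bed: its far end with the brass dot is at (235,247) and its near end at (210,385). I'll measure its offset in the jig frame by depth.

```bash
cat > off.py <<'E'
import sys
from h import *
n,zt=sys.argv[1],float(sys.argv[2])
O=np.array([.5345,-.3527]);a=np.radians(-10.15);ex=np.array([np.cos(a),np.sin(a)]);ey=np.array([-ex[1],ex[0]])
for v in("top","scene"):
    z=np.load(f"{n}_{v}.npz");P=cloud(z["d"],optics.camera_params(v));p=z["p"].astype(int)
    w=P[...,:2]-O;X=w@ex*1e3;Y=w@ey*1e3
    m=(abs(P[...,2]-zt)<.008)&(abs(Y)<30)&(z["d"]>0)&(X>-120)&(X<60)&(p.mean(-1)>90)
    for lo in range(-105,60,6):
        k=m&(X>=lo)&(X<lo+6)
        if k.sum()>3: print(v,lo,k.sum(),"y",np.round(np.percentile(Y[k],[2,50,98]),1),"x",X[k].min().round(1),X[k].max().round(1),"z",np.median(P[k][:,2]).round(4))
    b=(abs(P[...,2]-zt)<.012)&(p[...,0]-p[...,2]>60)&(abs(Y)<12)&(X>-20)&(X<50)
    if b.any(): print(v,"brass",b.sum(),X[b].mean().round(1),Y[b].mean().round(1))
    # panel top
    k=(P[...,2]>.052)&(P[...,2]<.08)&(abs(Y)<38)&(X>22)&(X<75);
    if v=="top":
        h,e=np.histogram(X[k],np.arange(18,75,2));print("panel top x hist",list(zip(e.astype(int),h)), "z",np.median(P[k][:,2]))
        b=(p[...,1]-p[...,0]>30)&(p[...,1]-p[...,2]>20)&(X>30)&(X<90)&(Y>30)&(Y<75);print("green",X[b].min(),X[b].max(),Y[b].mean())
E
python3 off.py look1 .0605
```

```text
top -93 23 y [-8.8  3.4 16.1] x -92.9 -87.0 z 0.0585
top -87 20 y [-7.3  2.9 14.5] x -86.6 -81.3 z 0.059
top -81 24 y [-8.6  3.9 16.3] x -80.8 -75.0 z 0.0589
top -75 18 y [-7.   4.9 15.9] x -74.6 -70.2 z 0.0591
top 3 8 y [ 2.7 10.2 16.4] x 5.3 8.8 z 0.0594
top 9 16 y [-1.1  8.4 16.9] x 9.3 14.6 z 0.0594
top 15 4 y [-7.3 -0.7  5.8] x 15.0 15.7 z 0.058
top 27 13 y [-29.3  -2.7  22.9] x 30.6 31.3 z 0.0626
top brass 2 7.6 3.4
panel top x hist [(np.int64(18), np.int64(0)), (np.int64(20), np.int64(0)), (np.int64(22), np.int64(0)), (np.int64(24), np.int64(0)), (np.int64(26), np.int64(0)), (np.int64(28), np.int64(0)), (np.int64(30), np.int64(41)), (np.int64(32), np.int64(19)), (np.int64(34), np.int64(22)), (np.int64(36), np.int64(18)), (np.int64(38), np.int64(20)), (np.int64(40), np.int64(20)), (np.int64(42), np.int64(5)), (np.int64(44), np.int64(0)), (np.int64(46), np.int64(0)), (np.int64(48), np.int64(0)), (np.int64(50), np.int64(0)), (np.int64(52), np.int64(0)), (np.int64(54), np.int64(0)), (np.int64(56), np.int64(0)), (np.int64(58), np.int64(0)), (np.int64(60), np.int64(0)), (np.int64(62
[... 498 characters left out ...]
1] x -74.7 -69.2 z 0.0617
scene -69 16 y [-13.5   8.   14.9] x -68.6 -63.2 z 0.0608
scene -63 14 y [-12.    9.2  17.8] x -62.8 -57.5 z 0.0629
scene -57 16 y [-14.5   9.5  17.7] x -56.5 -51.0 z 0.0625
scene -51 19 y [-25.    3.4  26.9] x -50.9 -45.0 z 0.0619
scene -21 8 y [10.  13.6 15.9] x -20.8 -15.4 z 0.0589
scene -15 10 y [ 0.1 10.9 16.6] x -13.7 -9.1 z 0.0618
scene -9 8 y [ 1.1 10.  16.5] x -7.0 -3.4 z 0.0611
scene -3 13 y [-9.3  7.8 15.8] x -2.5 2.8 z 0.0626
scene 3 12 y [-11.3   8.7  15.5] x 3.2 8.3 z 0.0619
scene 9 7 y [-9.1  9.8 15.9] x 9.0 13.0 z 0.0625
scene 21 19 y [-21.9  15.5  29.6] x 24.4 26.8 z 0.0588
scene 27 20 y [-19.5   3.9  21.8] x 27.2 31.3 z 0.0595
scene brass 1 6.0 0.8
```

In the tool's units: 0.003 m / 0.3 = 0.01, 0.0021 m / 0.3 = 0.007, 0.0035 rad / 3.1416 = 0.0011.

```bash
echo '{"steps":[[0, 0.007, 0.01, 0, 0, 0.0011], [0, 0, 0.01, 0, 0, 0], [0, 0, 0.0067, 0, 0, 0], [0, 0, 0, 0, 0, 0], [0, 0, 0, 0, 0, 0]]}' | python3 -m handwheel; echo '{"steps":[[0, 0, 0.0017, 0, 0, 0], [0, 0, 0, 0, 0, 0]]}' | python3 -m handwheel; python3 go.py .4951 -.3457 .022 -10.15; cat > fine.py <<'E'
import sys
from h import *
import r
r.O=np.array([.5345,-.3527]);a=np.radians(-10.15);r.ex=np.array([np.cos(a),np.sin(a)]);r.ey=np.array([-r.ex[1],r.ex[0]])
def edges(g,X,Y,x0,x1,lo,hi):
    k=(X>x0)&(X<x1);f=np.gradient(g[k].mean(0));s=(Y>lo)&(Y<hi);i=np.argmax(abs(f)*s)
    j=slice(max(i-4,0),i+5);w=abs(f[j]);return (Y[j]@w/w.sum()*1e3).round(2),round(f[i],1)
c=optics.camera_params("top")
p=np.load("top0.npz")["p"]
im,X,Y=r.rect(p,c,.072,-.12,.13,-.06,.06);g=im.mean(-1)
print("panel L,R",edges(g,X,Y,.033,.04,.03,.0425),edges(g,X,Y,.033,.04,-.055,-.03))
im,X,Y=r.rect(p,c,.012,-.12,.13,-.08,.08);g=im[...,2].astype(float)-im[...,0]
print("bed L,R",edges(g,X,Y,-.09,.0,.05,.075),edges(g,X,Y,-.09,.0,-.075,-.05))
if len(sys.argv)>1:
    n=sys.argv[1]; p,d=optics.grab_frame("top");np.savez(n+"_top.npz",p=p,d=d);xe=float(sys.argv[2])
    im,X,Y=r.rect(p,c,.052,-.12,.13,-.06,.06);g=im.mean(-1)
    for x in(xe-.012,xe-.108,xe-.1): print("rail x",x,"L,R",edges(g,X,Y,x,x+.008,.006,.025),edges(g,X,Y,x,x+.008,-.025,-.006))
E
python3 fine.py look2 .015
```

```text
time: 7.25
ee_pos: [0.4952, -0.3462, 0.022]
ee_rot: [0.996, -0.089, 0.0, -0.0]
ft_force: [0.5, -0.6, -0.7]
finger_gap: 0.0277
finger_force: 30.0
time: 7.42
ee_pos: [0.4952, -0.3462, 0.022]
ee_rot: [0.996, -0.089, 0.0, 0.0]
ft_force: [-3.5, 1.1, 8.6]
finger_gap: 0.0277
finger_force: 30.0
t 7.4167 pos [ 0.4952 -0.3462  0.022 ] gap 0.0277 F [-3.5  1.1  8.6]
remaining in tool axes [-0.0002 -0.0005  0.    ] rotvec [ 0.0001 -0.0002 -0.0007]
panel L,R (np.float64(40.02), np.float64(21.6)) (np.float64(-38.6), np.float64(-9.6))
bed L,R (np.float64(63.39), np.float64(7.8)) (np.float64(-60.96), np.float64(-7.9))
rail x 0.002999999999999999 L,R (np.float64(15.07), np.float64(19.7)) (np.float64(-18.78), np.float64(-12.4))
rail x -0.093 L,R (np.float64(15.13), np.float64(17.5)) (np.float64(-11.97), np.float64(-10.1))
rail x -0.085 L,R (np.float64(14.89), np.float64(19.5)) (np.float64(-10.4), np.float64(-1.6))
```

The measurement shows the rail lying on the bed (Fz about 8 N), parallel and centred within about 0.6 mm. I'll ease the down pressure slightly, nudge it 0.5 mm right and advance.

In the tool's units: 0.003 m / 0.3 = 0.01, 0.0005 m / 0.3 = 0.0017.

```bash
echo '{"steps":[[0, 0.0017, -0.001, 0, 0, 0], [0.01, 0, 0, 0, 0, 0], [0.01, 0, 0, 0, 0, 0], [0.0067, 0, 0, 0, 0, 0], [0.0067, 0, 0, 0, 0, 0]]}' | python3 -m handwheel; echo '{"steps":[[0.0067, 0, 0, 0, 0, 0], [0.0067, 0, 0, 0, 0, 0], [0.0067, 0, 0, 0, 0, 0], [0.0067, 0, 0, 0, 0, 0], [0, 0, 0, 0, 0, 0]]}' | python3 -m handwheel; python3 go.py .5345 -.3527 .022 -10.15
```

```text
time: 7.88
ee_pos: [0.5044, -0.3487, 0.022]
ee_rot: [0.996, -0.089, -0.001, 0.0]
ft_force: [-7.2, 1.7, 9.9]
finger_gap: 0.0277
finger_force: 30.0
time: 8.3
ee_pos: [0.5113, -0.3499, 0.022]
ee_rot: [0.996, -0.089, -0.001, -0.0]
ft_force: [-10.0, 3.1, 14.4]
finger_gap: 0.0281
finger_force: 30.0
t 8.3 pos [ 0.5113 -0.3499  0.022 ] gap 0.0281 F [-10.    3.1  14.4]
remaining in tool axes [ 0.0233 -0.0014 -0.0001] rotvec [-0.0001  0.0028 -0.0012]
```

In the tool's units: -0.0005 m / 0.3 = -0.0017, -0.0003 m / 0.3 = -0.001.

```bash
echo '{"steps":[[0, 0, -0.0017, 0, 0, 0], [0, 0, -0.001, 0, 0, 0], [0, 0, 0, 0, 0, 0], [0, 0, 0, 0, 0, 0]]}' | python3 -m handwheel; python3 go.py .5345 -.3527 .022 -10.15; python3 fine.py look3 .031
```

```text
time: 8.63
ee_pos: [0.5119, -0.3499, 0.0222]
ee_rot: [0.996, -0.089, -0.001, -0.0]
ft_force: [-5.0, -1.4, -3.1]
finger_gap: 0.0276
finger_force: 30.0
t 8.6333 pos [ 0.5119 -0.3499  0.0222] gap 0.0276 F [-5.  -1.4 -3.1]
remaining in tool axes [ 0.0227 -0.0013  0.0001] rotvec [-0.0002  0.0015 -0.0011]
panel L,R (np.float64(40.02), np.float64(21.6)) (np.float64(-38.6), np.float64(-9.6))
bed L,R (np.float64(63.39), np.float64(7.8)) (np.float64(-60.96), np.float64(-7.9))
rail x 0.019 L,R (np.float64(14.73), np.float64(9.3)) (np.float64(-7.43), np.float64(14.0))
rail x -0.077 L,R (np.float64(14.32), np.float64(17.4)) (np.float64(-8.88), np.float64(8.3))
rail x -0.069 L,R (np.float64(14.57), np.float64(17.9)) (np.float64(-9.63), np.float64(3.5))
```

The rail touches the panel (about 5 N), with its centre at y ≈ 0.5 mm against 0.7 mm for the panel. Now the gentle push.

In the tool's units: 0.002 m / 0.3 = 0.0067, 0.0003 m / 0.3 = 0.001.

```bash
echo '{"steps":[[0.0067, 0, 0.001, 0, 0, 0], [0.0067, 0, 0, 0, 0, 0], [0.0067, 0, 0, 0, 0, 0], [0.0067, 0, 0, 0, 0, 0], [0.0067, 0, 0, 0, 0, 0]]}' | python3 -m handwheel; echo '{"steps":[[0.0067, 0, 0, 0, 0, 0], [0.0067, 0, 0, 0, 0, 0], [0.0033, 0, 0, 0, 0, 0], [0, 0, 0, 0, 0, 0], [0, 0, 0, 0, 0, 0]]}' | python3 -m handwheel; python3 go.py .5345 -.3527 .022 -10.15
```

```text
time: 9.1
ee_pos: [0.5218, -0.3517, 0.0221]
ee_rot: [0.996, -0.089, -0.001, -0.0]
ft_force: [-8.3, 0.7, 1.6]
finger_gap: 0.0277
finger_force: 30.0
time: 9.52
ee_pos: [0.5265, -0.3526, 0.0221]
ee_rot: [0.996, -0.089, -0.001, -0.0]
ft_force: [-9.7, 1.3, 3.8]
finger_gap: 0.028
finger_force: 30.0
t 9.5167 pos [ 0.5265 -0.3526  0.0221] gap 0.028 F [-9.7  1.3  3.8]
remaining in tool axes [ 0.0079 -0.0013  0.0001] rotvec [-0.0001  0.0019 -0.001 ]
```

In the tool's units: 0.002 m / 0.3 = 0.0067, 0.0015 m / 0.3 = 0.005.

```bash
echo '{"steps":[[0.0067, 0, 0, 0, 0, 0], [0.0067, 0, 0, 0, 0, 0], [0.005, 0, 0, 0, 0, 0], [0, 0, 0, 0, 0, 0], [0, 0, 0, 0, 0, 0]]}' | python3 -m handwheel; python3 go.py .5345 -.3527 .022 -10.15; python3 look.py look4; python3 off.py look4 .052 | grep -E "hist|green|brass"; python3 fine.py look5 .052 | grep rail
```

```text
time: 9.93
ee_pos: [0.5316, -0.3535, 0.0221]
ee_rot: [0.996, -0.089, -0.001, -0.0]
ft_force: [-11.1, 1.5, 5.7]
finger_gap: 0.0277
finger_force: 30.0
t 9.9333 pos [ 0.5316 -0.3535  0.0221] gap 0.0277 F [-11.1   1.5   5.7]
remaining in tool axes [ 0.0027 -0.0013  0.    ] rotvec [-0.0002  0.0024 -0.0011]
panel top x hist [(np.int64(18), np.int64(0)), (np.int64(20), np.int64(0)), (np.int64(22), np.int64(0)), (np.int64(24), np.int64(0)), (np.int64(26), np.int64(0)), (np.int64(28), np.int64(0)), (np.int64(30), np.int64(0)), (np.int64(32), np.int64(0)), (np.int64(34), np.int64(0)), (np.int64(36), np.int64(0)), (np.int64(38), np.int64(0)), (np.int64(40), np.int64(0)), (np.int64(42), np.int64(0)), (np.int64(44), np.int64(0)), (np.int64(46), np.int64(1)), (np.int64(48), np.int64(1)), (np.int64(50), np.int64(2)), (np.int64(52), np.int64(19)), (np.int64(54), np.int64(13)), (np.int64(56), np.int64(17)), (np.int64(58), np.int64(13)), (np.int64(60), np.int64(20)), (np.int64(62), np.int64(14)), (np.int64(64), np.int64(10)), (np.int64(66), np.int64(0)), (np.int64(68), np.int64(0)), (np.int64(70), np.int64(0)), (np.int64(72), np.int64(0))] z 0.07142512467752796
green 51.79853309783798 64.4640153997852 50.486348776105466
rail x 0.039999999999999994 L,R (np.float64(14.31), np.float64(11.8)) (np.float64(-7.65), np.float64(15.2))
rail x -0.056 L,R (np.float64(14.5), np.float64(18.9)) (np.float64(-8.9), np.float64(6.4))
rail x -0.04800000000000001 L,R (np.float64(13.98), np.float64(18.1)) (np.float64(-10.94), np.float64(-4.4))
```

View pics/look4.png

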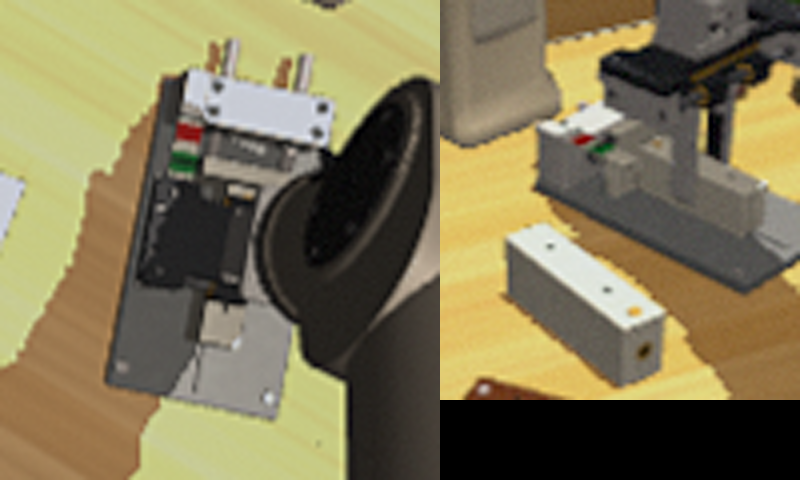

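The panel front is now at x ≈ 52 mm against 30.5 mm at the start, so travel is about 22 mm. The 11.2 N push matches, and the pointer is mid-green near (185,165). The rail lies flat, square and on the centre line. I'll check that it stays steady and hand in.

```bash
echo '{"steps":[[0, 0, 0, 0, 0, 0], [0, 0, 0, 0, 0, 0], [0, 0, 0, 0, 0, 0], [0, 0, 0, 0, 0, 0], [0, 0, 0, 0, 0, 0]]}' | python3 -m handwheel && python3 -c "
from rig import arm
print(arm.close_job())"
```

```text
time: 10.5
ee_pos: [0.5315, -0.3534, 0.022]
ee_rot: [0.996, -0.089, -0.001, -0.0]
ft_force: [-11.2, 1.4, 4.3]
finger_gap: 0.0279
finger_force: 30.0
the job is handed in; nothing more can be done
None
```

The smaller white rail is on the jig bed, square to the panel and lined up with the screw hole to within about 1 mm by camera; it is still gripped and pushing steadily at about 11 N, with the panel about 22 mm in (mid-green), and the job was handed in at 10.5 s.

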